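# Vent shut, bleed valve two turns open

## Robot

A 6-joint arm with a two-finger parallel gripper is mounted at the origin on the work surface. World frame = base frame: x ahead of the robot, y to its left, z up, the work surface at z = 0. Lengths are in m, angles in rad, forces in N, time in s.
With the tool pointing down it reaches from about 0.25 to 0.775 m from the base axis. Payload 4 kg.
Tool frame: the origin (TCP) lies at the very end of the fingers, on their centre line; the grasp point (between the pads) lies 19 mm behind it; y points along the fingers, x is the direction in which the jaws open and shut, and the axes are right-handed (so a half turn about y gives the same grasp; the last joint's range is limited). The gripper opens to 85 mm and grips with 20 to 120 N. Pads are 22 mm wide; open, the fingers measure 114 mm over their backs; the gripper's body (76 mm by 85 mm) begins 54 mm behind the grasp point. The pads swing forward as they close: fully open they stand 13 mm farther back than shut.
Start: joints at [-0.103, 0.087, 1.371, -0, 1.684, -0.103], TCP at [0.55, -0, 0.231] pointing down, gripper open.
Joint ranges: [-3.1, 3.1], [-0.76, 2.03], [0.27, 2.55], [-1.08, 4.22], [0.17, 2.65], [-2.57, 2.57]. Speed limits (rad/s): [2.79, 2.79, 3.14, 3.14, 3.14, 3.14].

## Interface

Orientations are given as a 3x3 rotation matrix whose columns are the frame's x, y, z axes.
In Python, from plant import manip, eyes, read_time_s, read_joint_positions, read_joint_vel, read_tau, read_tool_pos, read_tcp_rot, read_contact_force, read_moment, read_finger_gap gives the robot as it stands. Calls block until the motion is done:
- manip.goto(position, orientation): joint-space move of the TCP to a pose.
- manip.line_to(position, rotation=None, rate=0.15, force_limit=None): straight line of the TCP; rotation=None keeps the orientation; rate is the mean speed in m/s. With force_limit (N) it stops when the force on the tool has changed by that much, and returns True; else False.
- manip.move_j(angles): joint-space move.
- manip.grip(opening): opening from 0.0 (shut) to 1.0 (fully open); the grip force is fixed at half the most; returns when the fingers have stopped.
- manip.wait(seconds).
- manip.ik(position, orientation): joint angles nearest the present ones, or None.
- eyes.camera(name): name is "scene" or "side" or "wrist"; returns the picture (480x640x3 uint8, red, green, blue); there is no depth.
- eyes.camera_info(name): a dict with "K" (3x3 intrinsics, pixels), "R" (3x3) and "t" (3): a world point X has camera coordinates R X + t; the wrist camera has in their place "T_tool_cam" (4x4, takes a point from camera to tool coordinates, whose origin is the TCP and whose axes are the tool frame's). Camera axes: x right, y down, z forward; pixel columns grow to the right and rows downward; lengths in m; the calibration is good to about 2 mm. The wrist camera is an equidistant fisheye: a pixel r from the principal point sees the ray r / f radians off the axis. A picture is of the moment at which its call begins: read the wrist's pose just before it. camera_info takes no time and is no camera call.
A pose or a line that the arm cannot do raises manip.PlanningError and nothing moves.
- manip.close_job(): hands the job in, once; it reports no verdict.
Trained networks look in the newest picture that a camera, given by its name, has taken for a name from the list of things; names that differ only in an ending like _2 or _b are one class to them, and where a whole thing is asked for, a point or a joint stands for the part that bears it (a point fixed in the world has none). Each returns a list of dicts, best first, with "conf" (0 to 1); they miss things now and then, are a little off and sometimes report something else, mostly with a low value. They report only what shows in the picture. A call takes as long as a camera call. They do not tell look-alikes from the thing itself.
- eyes.masks_of(camera, name): "region" (480x640 bool, what is visible of it) and "box" ([left, top, right, bottom] in pixels, round what is visible of it).
- eyes.place_of(camera, name): "uv" ([column, row] in pixels: a listed point, or the origin of a listed thing).
Readings, each from a call of its own:
- read_time_s(): time.
- read_joint_positions(): joint angles.
- read_joint_vel(): joint speeds.
- read_tau(): joint torques, N m.
- read_tool_pos(): TCP position.
- read_tcp_rot(): TCP orientation.
- read_contact_force(): force on the tool from outside, world axes, zero at the start.
- read_moment(): the same for the moment, N m.
- read_finger_gap(): opening from 0.0 (shut) to 1.0 (fully open).
Only numpy, scipy, OpenCV 4.12 (cv2) and the standard library are available. Lean on these libraries where they do the work, as an engineer would, in place of code of your own. Each camera call takes 0.05 s, during which the arm holds its last target.

## Task

Set the hold-down vacuum of the copy board: first press shut the one orange vent cap that stands open, leaving all three caps shut. Then turn the red bleed valve's wheel, which has a black crank handle: clockwise until it closes on its stop, pause there a moment, and back off (anticlockwise) exactly two full turns. Finish still gripping the crank handle at that setting, and do not let go; leave the other things on the table where they are.

Things in the scene. Friction and masses are not known exactly. Their poses are not given: they have to be found in the camera images.
- valve (a joint): the bleed valve's red hand wheel, upright axis: angle in rad, 0 = closed on the stop, grows as it is turned anticlockwise seen from above (opening); one turn is 6.283; it can be turned to 20. Clockwise closes. It stays where it is left; about 1.5 N at the handle turns it, and at the stop it goes no further.
- valve_axis (a point): point on the wheel's upright axis, at the height of the middle of the crank handle (123 mm above the table). Wheel rim: 112 mm across, its top 93 mm above the table; nothing but the crank handle rises more than 2 mm above the rim's top. The valve stands on a round plate, 150 mm across. From this point its -x axis points to where the handle stands when the valve is closed; a yellow mark on the plate shows the same direction.
- crank_handle: black upright crank handle on the wheel's rim: a cylinder 22 mm thick and 46 mm tall (100 to 146 mm above the table), its axis 50 mm from the wheel's axis; origin half-way up. It spins freely on its own pin, so a gripper holding it can keep its own direction while leading it round the circle.
- cap_a (a joint): orange hinged cap of vent tube a: angle in rad, 0 = shut flat on the tube, grows as it swings up and back, stop at 1.9 (leaning back past upright). A stiff little hinge keeps it at any angle; a push of under 1 N moves it. Nothing latches.
- vent_a_hinge (a point): centre of the hinge pin of vent tube a's cap, level with the tube's mouth (75 mm above the table), at the back of the tube. Its z is up; its y lies along the pin; its -x points from the hinge to the tube's axis, 18 mm away. The cap is a disc 29 mm across and 6 mm thick whose centre is 18 mm from the pin, with a small tab: it ends 39 mm from the pin. The tube is 26 mm thick. The three tubes (a, b, c in any order) stand in a row, 58 mm apart, along the pins' direction.
- cap_b (a joint): orange hinged cap of vent tube b: angle in rad, 0 = shut flat on the tube, grows as it swings up and back, stop at 1.9 (leaning back past upright). A stiff little hinge keeps it at any angle; a push of under 1 N moves it. Nothing latches.
- vent_b_hinge (a point): centre of the hinge pin of vent tube b's cap, level with the tube's mouth (75 mm above the table), at the back of the tube. Its z is up; its y lies along the pin; its -x points from the hinge to the tube's axis, 18 mm away. The cap is a disc 29 mm across and 6 mm thick whose centre is 18 mm from the pin, with a small tab: it ends 39 mm from the pin. The tube is 26 mm thick. The three tubes (a, b, c in any order) stand in a row, 58 mm apart, along the pins' direction.
- cap_c (a joint): orange hinged cap of vent tube c: angle in rad, 0 = shut flat on the tube, grows as it swings up and back, stop at 1.9 (leaning back past upright). A stiff little hinge keeps it at any angle; a push of under 1 N moves it. Nothing latches.
- vent_c_hinge (a point): centre of the hinge pin of vent tube c's cap, level with the tube's mouth (75 mm above the table), at the back of the tube. Its z is up; its y lies along the pin; its -x points from the hinge to the tube's axis, 18 mm away. The cap is a disc 29 mm across and 6 mm thick whose centre is 18 mm from the pin, with a small tab: it ends 39 mm from the pin. The tube is 26 mm thick. The three tubes (a, b, c in any order) stand in a row, 58 mm apart, along the pins' direction.
- loupe: black round eye loupe, 42 mm wide, 40 mm tall; bystander, loose; origin at the centre of its underside.
- blower: blue dust blower standing upright, 58 mm wide, 110 mm tall; bystander, loose; origin at the centre of its underside.
- marker: white and green marker lying flat, 125 mm long, 16 mm wide, 14 mm high; bystander, loose; origin at the centre of its underside.
- lens_cap: flat black lens cap, 52 mm wide, 10 mm high; bystander, loose; origin at the centre of its underside.
- plate_weight: steel plate weight, 42 mm wide, 32 mm tall; bystander, loose; origin at the centre of its underside.
- colour_target: flat colour chart tile, 70 x 110 x 8 mm; bystander, loose; origin at the centre of its underside.
Mind the look-alikes: they are no part of the job. What is shaped like the part that bears valve but brown or green is not meant.

How it is judged:
By the outcome, as a careful person would: the job done as asked, in the order asked, and still so for the second after the job is handed in, while the arm keeps its last pose, push and grip.
It also fails if it takes over 64 s, if anything falls off the work surface, if the arm or the gripper's body presses on something with over 40 N, if the wrist force passes 120 N, or if a joint passes its speed limit or range.

## Working session

There is one attempt and no reset: what is moved stays moved. The work goes in short steps, each a Python script; the robot and the scene stay as the last script left them, time stands still between calls to the robot, and variables do not carry over. Pictures are saved under pics/ and viewed, and the job is handed in when it is done.

```bash
mkdir -p pics; ls
python3 - <<'E'
from plant import *
import cv2
for n in ["scene","side","wrist"]:
    im=eyes.camera(n); cv2.imwrite(f"pics/{n}0.png",im[:,:,::-1])
    i=eyes.camera_info(n); print(n,{k:v.round(3).tolist() if hasattr(v,'round') else v for k,v in i.items()})
    for o in ["valve","crank_handle","cap_a","vent_a_hinge","valve_axis"]:
        print(o,[(round(d['conf'],2),[round(float(x)) for x in d['uv']]) for d in eyes.place_of(n,o)] if o not in("valve","cap_a") else [(round(d['conf'],2),d['box']) for d in eyes.masks_of(n,o)])
print(read_time_s(), read_finger_gap())
E
```

```text
pics
scene {'K': [[545.756, 0.0, 318.419], [0.0, 545.756, 254.863], [0.0, 0.0, 1.0]], 'R': [[-0.691, 0.723, -0.012], [0.567, 0.531, -0.63], [-0.449, -0.442, -0.777]], 't': [0.346, -0.23, 1.612]}
valve [(0.92, [424.8, 247.1, 479.5, 289.3]), (0.7, [480.3, 307.6, 549.2, 352.8]), (0.65, [367.9, 293.0, 420.8, 343.9]), (0.22, [325.4, 252.1, 342.0, 272.6])]
crank_handle [(0.65, [470, 268]), (0.59, [372, 303]), (0.56, [534, 320]), (0.33, [210, 191])]
cap_a [(0.74, [267.8, 237.3, 282.5, 260.3]), (0.6, [235.0, 217.4, 243.7, 223.1]), (0.54, [247.4, 224.3, 252.5, 238.9])]
vent_a_hinge [(0.48, [252, 236])]
valve_axis [(0.86, [510, 320]), (0.58, [396, 312])]
side {'K': [[450.363, 0.0, 318.204], [0.0, 450.363, 237.583], [0.0, 0.0, 1.0]], 'R': [[0.977, -0.211, -0.024], [-0.131, -0.509, -0.851], [0.167, 0.834, -0.525]], 't': [-0.495, 0.154, 0.973]}
valve [(0.97, [222.5, 149.2, 258.5, 180.2]), (0.87, [285.9, 183.6, 322.9, 204.3]), (0.56, [209.3, 175.5, 250.9, 215.1])]
crank_handle [(0.68, [227, 185]), (0.52, [227, 162]), (0.48, [315, 188]), (0.18, [376, 306])]
cap_a [(0.74, [360.0, 300.9, 383.1, 312.5]), (0.72, [340.2, 271.2, 360.4, 280.6]), (0.65, [356.0, 303.1, 380.0, 335.7]), (0.6, [363.0, 276.1, 371.5, 290.1])]
vent_a_hinge [(0.94, [368, 291]), (0.39, [404, 273])]
valve_axis [(0.91, [240, 159]), (0.66, [227, 191])]
wrist {'K': [[371.648, 0.0, 311.682], [0.0, 371.648, 240.407], [0.0, 0.0, 1.0]], 'T_tool_cam': [[1.0, -0.0, 0.0, 0.0], [-0.0, -0.309, 0.951, -0.142], [-0.0, -0.951, -0.309, 0.081], [0.0, 0.0, 0.0, 1.0]]}
valve [(0.8, [20.3, 1.0, 81.0, 21.2])]
crank_handle []
cap_a [(0.95, [286.4, 324.4, 328.3, 350.5]), (0.76, [318.6, 371.5, 338.1, 408.9]), (0.6, [307.3, 414.6, 320.8, 416.4])]
vent_a_hinge [(0.65, [329, 379])]
valve_axis []
0.9 0.998583589110124
```

View pics/scene0.png

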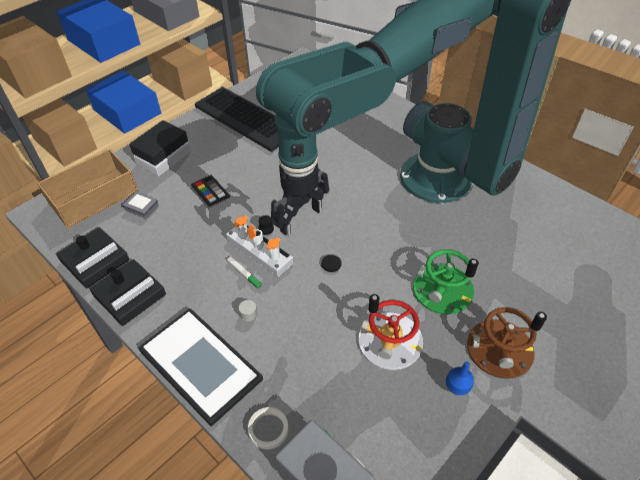

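View pics/side0.png

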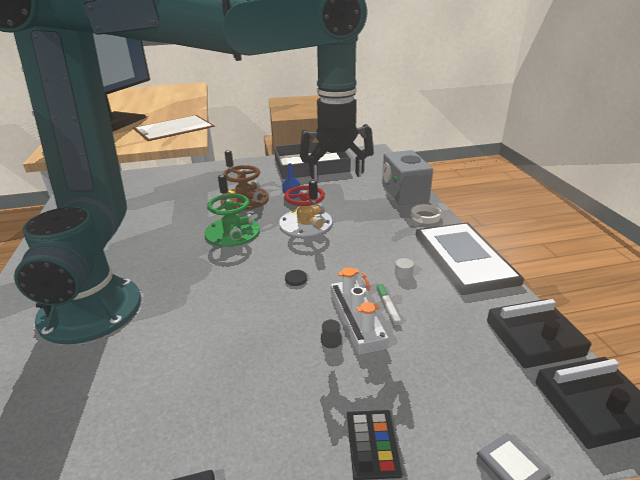

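View pics/wrist0.png

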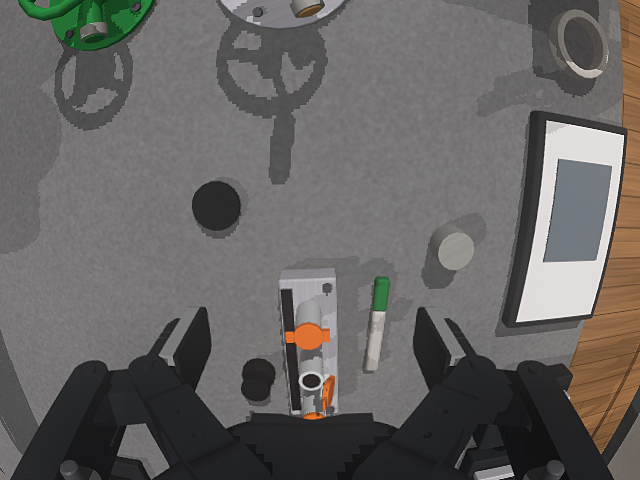

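Run:
```python
import cv2,numpy as np
a=cv2.imread("pics/scene0.png");b=cv2.imread("pics/side0.png");w=cv2.imread("pics/wrist0.png")
def c(i,x,y,ww,h,s): return cv2.resize(i[y:y+h,x:x+ww],None,fx=s,fy=s,interpolation=cv2.INTER_CUBIC)
o=np.zeros((600,800,3),np.uint8)
for (k,(i,x,y)) in enumerate([(a,220,205),(b,325,255),(a,350,285),(b,270,170)]):
    o[(k//2)*300:(k//2)*300+300,(k%2)*400:(k%2)*400+400]=c(i,x,y,80,60,5) if k!=2 else cv2.resize(a[275:275+100,330:330+133],(400,300),interpolation=cv2.INTER_CUBIC)
cv2.imwrite("pics/crops0.png",o)
cv2.imwrite("pics/cropw0.png",c(w,230,260,160,160,3.75))
from plant import *
print(read_tcp_rot().round(3),read_tool_pos())
```

```text
[[ 1.  0. -0.]
 [ 0.  0.  1.]
 [ 0. -1.  0.]] [5.50024958e-01 1.63045460e-06 2.31381076e-01]
```

View pics/crops0.png

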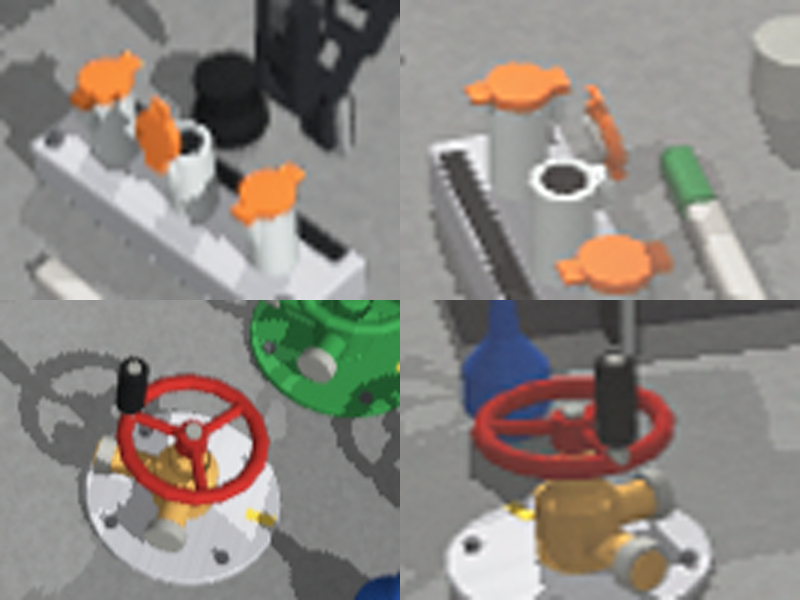

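View pics/cropw0.png

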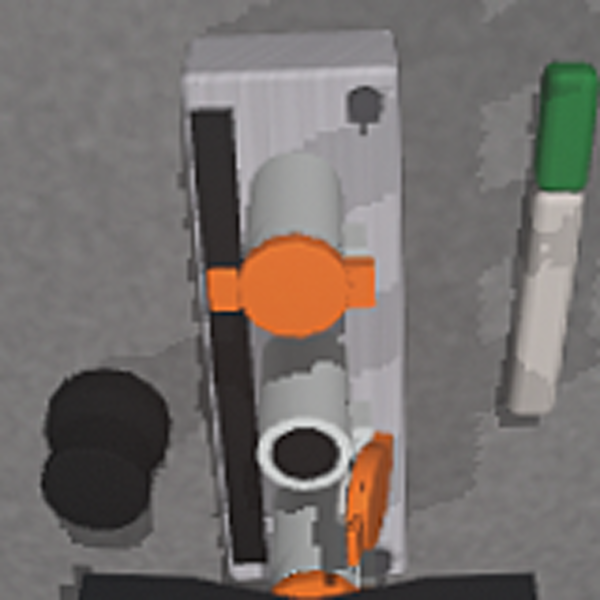

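```bash
cat > h.py <<'E'
import numpy as np
from plant import *
from scipy.optimize import least_squares
R0=np.array([[1.,0,0],[0,0,1],[0,-1,0]])
def proj(n,X,pose=None):
    i=eyes.camera_info(n);X=np.asarray(X,float);K=i["K"]
    if n!="wrist":
        c=i["R"]@X+i["t"]; return np.array([K[0,0]*c[0]/c[2]+K[0,2],K[1,1]*c[1]/c[2]+K[1,2]])
    R,p=pose; T=i["T_tool_cam"]; t=R.T@(X-p); c=T[:3,:3].T@(t-T[:3,3])
    r=np.hypot(c[0],c[1]); th=np.arctan2(r,c[2]); return np.array([K[0,2],K[1,2]])+K[0,0]*th*c[:2]/r
def tri(obs,z=None):
    # obs list of (cam,uv,pose)
    def f(v):
        e=np.concatenate([(proj(n,v,p)-np.array(u)) for n,u,p in obs])
        return e if z is None else np.append(e,(v[2]-z)*2000)
    s=least_squares(f,[.55,0,.08]); return s.x,f(s.x)[:2*len(obs)].round(1)
E
python3 - <<'E'
from h import *
W=(R0,np.array([.55,0,.2314]))
S="scene";D="side";w="wrist"
for nm,o,z in [("mouth",[(S,(258.6,232.6),0),(D,(358,290.6),0),(w,(311.3,380.8),W)],.075),
 ("cap1",[(S,(274,243.6),0),(D,(348,272.4),0),(w,(308.7,336.5),W)],.081),
 ("cap2",[(S,(241.6,221.4),0),(D,(368,307.4),0)],.081),
 ("rim",[(S,(394.2,321.2),0),(D,(304.6,195.4),0)],.088),
 ("handle",[(S,(374.2,303.3),0),(D,(313,189.6),0)],.123),
 ("mark",[(S,(417,347),0),(D,(293.6,212.4),0)],None)]:
    for zz in (None,z): 
        x,e=tri(o,zz); print(nm,x.round(4),e)
E
```

```text
mouth [ 0.5499 -0.1669  0.0749] [-1.7  0.7 -1.1 -0.4 -0.1 -0. ]
mouth [ 0.5499 -0.1668  0.075 ] [-1.7  0.7 -1.1 -0.4 -0.1 -0. ]
cap1 [ 0.5474 -0.1095  0.0786] [-0.9  0.1 -0.1 -0.2 -0.2 -0.2]
cap1 [ 0.5475 -0.1084  0.0808] [-0.7 -0.3 -0.2 -1.4 -0.2  0.2]
cap2 [ 0.5532 -0.2243  0.0782] [-0.8  0.3 -0.6 -0.1]
cap2 [ 0.553  -0.2252  0.0809] [-1.1 -0.6 -0.5 -0.9]
rim [0.5232 0.2523 0.0856] [-0.4  0.3 -0.6 -0.2]
rim [0.5238 0.2524 0.0879] [-0.5 -0.1 -0.4 -1. ]
handle [0.5381 0.2044 0.1232] [-0.4  0.2 -0.5 -0.2]
handle [0.5381 0.2044 0.123 ] [-0.4  0.3 -0.5 -0.1]
mark [0.4979 0.3081 0.0071] [-0.4  0.3 -0.6 -0.2]
mark [0.4979 0.3081 0.0071] [-0.4  0.3 -0.6 -0.2]
```

Run:
```python
from h import *
import cv2
S="scene"
for nm,uv,z in [("green",(446,268),.09),("greenh",(471,268),.123),("brown",(510,326),.09),("brownh",(538,320),.123),("blower",(460,382),.03)]:
    print(nm,tri([(S,uv,0)],z)[0].round(3))
manip.grip(0.0); print(read_time_s(),read_finger_gap())
manip.goto([.615,-.166,.17],R0); print(read_time_s(),read_contact_force())
manip.line_to([.615,-.164,.091],rate=.15,force_limit=10)
print(manip.line_to([.547,-.167,.091],rate=.1,force_limit=15),read_time_s(),read_tool_pos(),read_contact_force())
print(manip.line_to([.547,-.167,.076],rate=.04,force_limit=6),read_time_s(),read_tool_pos(),read_contact_force())
cv2.imwrite("pics/side1.png",cv2.resize(eyes.camera("side")[220:340,280:440,::-1],(800,600)))
```

```text
green [0.326 0.25  0.09 ]
greenh [0.312 0.303 0.123]
brown [0.362 0.444 0.09 ]
brownh [0.333 0.484 0.123]
blower [0.514 0.432 0.03 ]
1.6667 -0.0004472291997352793
2.4417 [-0.20141482 -0.06795188  0.76882439]
False 3.95 [ 0.54746541 -0.1671759   0.09149801] [ 0.16603409 -0.41293977  0.18809518]
True 4.275 [ 0.54819313 -0.16735466  0.08196423] [0.38886337 0.84833974 6.57280164]
```

View pics/side1.png

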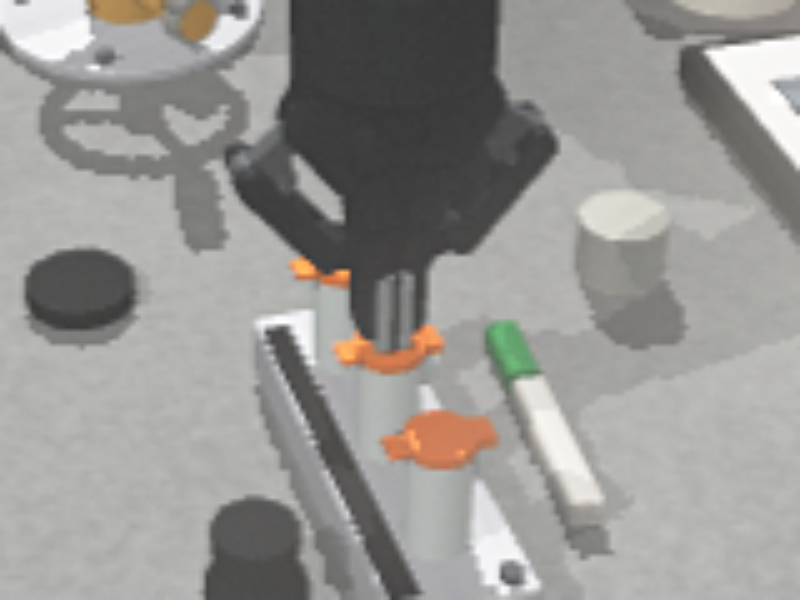

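The picture shows the middle cap flat under the finger at about (395,345), and both neighbours are flat too. Next I'll lift, check the caps and look down on the red valve.

Run:
```python
from h import *
import cv2
manip.line_to([.547,-.167,.15],rate=.2)
manip.goto([.53,.15,.26],R0)
manip.grip(1.0)
p=read_tool_pos();R=read_tcp_rot()
im=eyes.camera("wrist");cv2.imwrite("pics/wrist2.png",im[:,:,::-1]);np.savez("w2.npz",p=p,R=R)
for o in ["crank_handle","valve_axis"]: print(o,[(round(d['conf'],2),np.round(d['uv'],1)) for d in eyes.place_of("wrist",o)])
print("pred",proj("wrist",[.5235,.2524,.123],(R,p)),proj("wrist",[.5381,.2044,.123],(R,p)))
s=eyes.camera("scene");d=eyes.camera("side")
o=np.hstack([cv2.resize(s[205:265,220:300],(400,300)),cv2.resize(d[255:315,325:405],(400,300))])
cv2.imwrite("pics/caps2.png",o[:,:,::-1]); print(read_time_s())
```

```text
crank_handle [(0.62, array([57.4, 61.7]))]
valve_axis [(0.58, array([301.8,  93.5])), (0.57, array([ 65. , 112.9])), (0.21, array([376.2, 408. ]))]
pred [302.33476365  94.81679107] [321.99289172 158.49532572]
7.1167
```

View pics/wrist2.png

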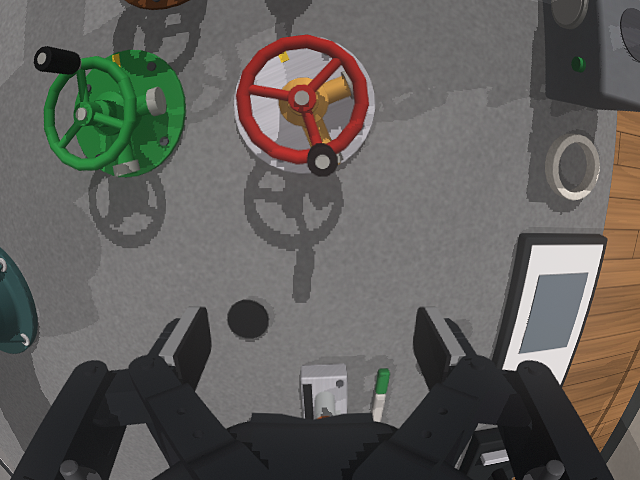

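View pics/caps2.png

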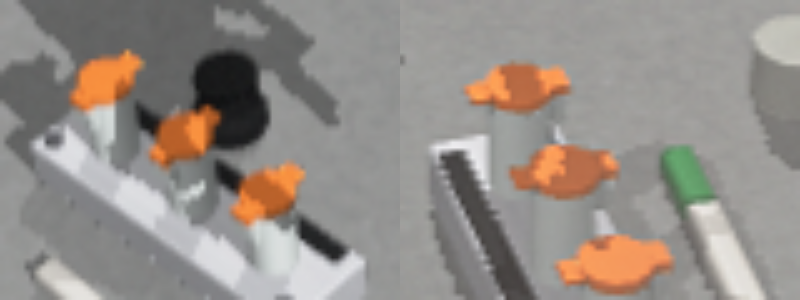

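Run:
```python
from h import *
import cv2
d=np.load("w2.npz");W=(d["R"],d["p"])
im=cv2.imread("pics/wrist2.png").astype(int)
m=(im[:,:,2]>110)&(im[:,:,1]<70)&(im[:,:,0]<70); m[:, :200]=0;m[200:]=0;m[:,400:]=0
ys,xs=np.nonzero(m)
c,_=cv2.findContours(m.astype(np.uint8),cv2.RETR_EXTERNAL,cv2.CHAIN_APPROX_NONE);c=max(c,key=cv2.contourArea)
pts=cv2.convexHull(c)[:,0].astype(float)
# fit circle of rim outer equator (z~.088,r=.056)
def f(v,z=.088):
    out=[]
    for p in pts: 
        if abs(p[0]-322)<18 and p[1]>140: continue
        a=np.linspace(0,0,1)
        out.append(p)
    out=np.array(out)
    A=np.linspace(0,2*np.pi,240)
    q=np.array([proj("wrist",[v[0]+v[2]*np.cos(t),v[1]+v[2]*np.sin(t),z],W) for t in A])
    dd=np.hypot(*(out[:,None]-q[None]).transpose(2,0,1)); j=dd.argmin(1)
    cq=q.mean(0); n=(q[j]-cq); n/=np.linalg.norm(n,axis=1)[:,None]
    return ((out-q[j])*n).sum(1)
for z in (.086,.09):
    s=least_squares(f,[.523,.2525,.056],args=(z,),diff_step=1e-4); print(s.x.round(4),np.abs(s.fun).mean())
print(tri([("wrist",(302,98),W)],.095)[0],"handle top:",tri([("wrist",(322,162),W)],.146)[0],"mark",tri([("wrist",(284,58),W)],.008)[0])
```

```text
Traceback (most recent call last):
  File "h.py", line 6, in proj
    i=eyes.camera_info(n);X=np.asarray(X,float);K=i["K"]
ValueError: time passes only in moves, steps and waits
```

```bash
sed -i 's/^R0=/_C={n:eyes.camera_info(n) for n in ("scene","side","wrist")}\nR0=/; s/i=eyes.camera_info(n);X/i=_C[n];X/' h.py
python3 - <<'E'
from h import *
import cv2
print(read_time_s())
d=np.load("w2.npz");W=(d["R"],d["p"])
im=cv2.imread("pics/wrist2.png").astype(int)
m=(im[:,:,2]>110)&(im[:,:,1]<70)&(im[:,:,0]<70); m[:, :200]=0;m[200:]=0;m[:,400:]=0
c,_=cv2.findContours(m.astype(np.uint8),cv2.RETR_EXTERNAL,cv2.CHAIN_APPROX_NONE);c=max(c,key=cv2.contourArea)
pts=np.array([p for p in cv2.convexHull(c)[:,0].astype(float) if not(abs(p[0]-322)<18 and p[1]>140)])
for z in (.086,.09):
    X=np.array([tri([("wrist",p,W)],z)[0][:2] for p in pts])
    s=least_squares(lambda v:np.hypot(X[:,0]-v[0],X[:,1]-v[1])-v[2],[.523,.2525,.056]); print(s.x.round(4),np.abs(s.fun).mean())
print(tri([("wrist",(302,98),W)],.095)[0],"handle top:",tri([("wrist",(322,162),W)],.146)[0],"mark",tri([("wrist",(284,58),W)],.008)[0])
E
```

```text
7.1167
[0.5222 0.2534 0.0549] 0.0003363474853018386
[0.5223 0.2531 0.0542] 0.0003320954192107283
[0.52254434 0.25194307 0.095     ] handle top: [0.5374742  0.20411098 0.146     ] mark [0.50168793 0.30145704 0.008     ]
```

The red wheel, at wrist (302,98) with its handle at (322,160), is the one meant. The green one at (82,113) and the brown one, at (510,326) in the scene camera, are look-alikes. All three caps show flat. Now I'll grip the handle and test a short arc.

Run:
```python
from h import *
import cv2
manip.goto([.5378,.2042,.19],R0)
cv2.imwrite("pics/w3.png",eyes.camera("wrist")[:,:,::-1])
print(manip.line_to([.5378,.2042,.109],rate=.12,force_limit=8),read_time_s())
f0=read_contact_force();manip.grip(0.0)
print(read_finger_gap(),read_tool_pos(),f0,read_contact_force(),read_time_s())
cv2.imwrite("pics/s3.png",cv2.resize(eyes.camera("side")[120:240,240:400,::-1],(800,600)))
```

```text
False 8.4417
0.2374681667797874 [0.53792341 0.20440294 0.1094959 ] [-0.65199603  0.11400595  0.54436792] [-1.1563209   0.54452062  3.75054584] 9.05
```

View pics/s3.png

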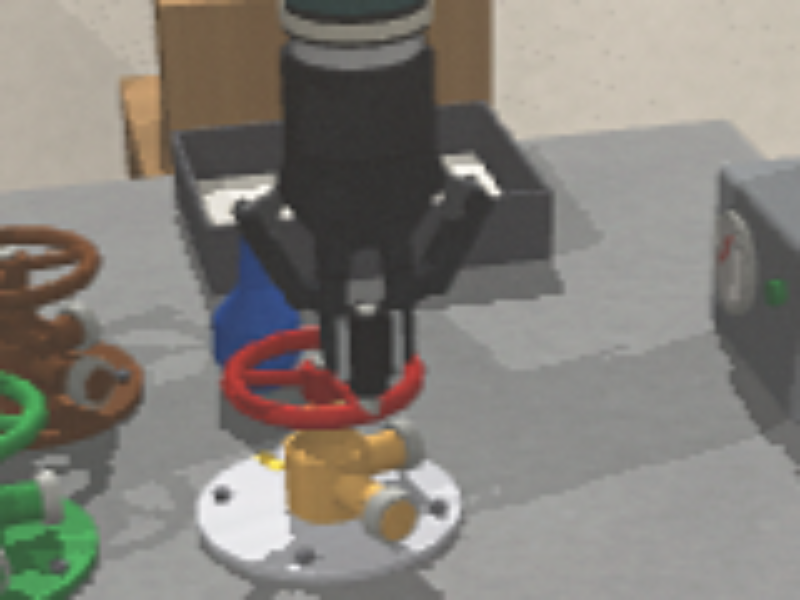

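The picture shows the handle held between the pads at about (370,350). Next is a short clockwise arc.

Run:
```python
from h import *
C=np.array([.5228,.2525]);p=read_tool_pos()
d=p[:2]-C;a=np.arctan2(d[1],d[0]);r=np.hypot(*d);print(np.degrees(a),r)
r=.050;t0=read_time_s()
for k in range(6):
    a-=np.radians(10)
    t=C+r*np.array([np.cos(a),np.sin(a)])
    s=manip.line_to([*t,.109],rate=.1,force_limit=None)
    q=read_tool_pos();f=read_contact_force()
    print((1000*(q[:2]-t)).round(2),"f",f.round(1),"rad %.1f tan %.1f"%(f[:2]@[np.cos(a),np.sin(a)],f[:2]@[-np.sin(a),np.cos(a)]),round(read_time_s()-t0,2))
```

```text
-72.559398338835 0.050433679031658615
[-0.17 -0.65] f [-1.5 -2.7  3.3] rad 2.5 tan -1.8 0.25
[-0.13 -0.78] f [-1.9 -4.5  5.5] rad 4.6 tan -1.7 0.5
[-0.29 -0.93] f [-2.9 -4.7  6. ] rad 5.2 tan -1.8 0.75
[-0.65 -0.93] f [-4.2 -5.2  6.8] rad 6.4 tan -1.9 1.0
[-1.08 -0.73] f [-5.6 -5.4  7.4] rad 7.6 tan -1.8 1.25
[-1.49 -0.36] f [-6.8 -5.2  8.4] rad 8.5 tan -1.5 1.5
```

```bash
cat >> h.py <<'E'
def fitC(P,C0,r=.050):
    s=least_squares(lambda v:np.hypot(P[:,0]-v[0],P[:,1]-v[1])-r,C0); return s.x
def rt(f,a): return f[:2]@[np.cos(a),np.sin(a)],f[:2]@[-np.sin(a),np.cos(a)]
E
python3 - <<'E'
from h import *
C=np.array([.5228,.2525]);C=C+np.array([-.0015,-.0005])
p=read_tool_pos();d=p[:2]-C;a=np.arctan2(d[1],d[0]);t0=read_time_s();P=[];print(t0)
for k in range(12):
    a-=np.radians(10)
    t=C+.05*np.array([np.cos(a),np.sin(a)])
    s=manip.line_to([*t,.109],rate=.1,force_limit=9)
    q=read_tool_pos();f=read_contact_force();P.append(q)
    print(s,round(np.degrees(a)),(1000*(q-[*t,.109])).round(2),"f",f.round(1),"rad %.1f tan %.1f"%rt(f,a))
    if s: break
P=np.array(P);np.save("P.npy",P);print(fitC(P,C),read_time_s())
s=least_squares(lambda v:np.hypot(P[:,0]-v[0],P[:,1]-v[1])-v[2],[*C,.05]);print(s.x)
E
```

```text
10.6
False -143 [-0.52  1.02  0.38] f [-2.8 -1.   6.4] rad 2.8 tan -0.9
False -153 [-0.33  1.31  0.42] f [-2.   0.4  5.3] rad 1.6 tan -1.3
False -163 [-0.06  1.35  0.42] f [-1.4  1.5  5.4] rad 0.9 tan -1.9
False -173 [0.26 1.15 0.4 ] f [-0.2  0.4  5.6] rad 0.2 tan -0.4
False -183 [0.5  0.81 0.4 ] f [-0.4  2.2  4.3] rad 0.5 tan -2.1
False -193 [0.6 0.6 0.4] f [0.5 1.2 4.3] rad -0.2 tan -1.3
False -203 [0.72 0.44 0.41] f [-0.4  1.4  4.8] rad 0.9 tan -1.1
False -213 [0.8  0.3  0.41] f [1.7 0.8 5.4] rad -1.0 tan -1.6
False -223 [0.86 0.21 0.45] f [0.8 1.1 5.9] rad 0.1 tan -1.4
False -233 [0.92 0.1  0.42] f [1.1 0.5 5.1] rad -0.2 tan -1.2
False -243 [0.96 0.01 0.43] f [1.1 0.1 4.8] rad -0.4 tan -1.0
False -253 [-3.93 -1.83  0.3 ] f [-12.9  -5.4  13. ] rad -1.3 tan 13.9
[0.52172376 0.25174216] 13.6
[0.52171161 0.25174601 0.04998903]
```

Run:
```python
from h import *
import cv2
P=np.load("P.npy");C=fitC(P[:-1],[.5217,.2517]);print(C)
manip.wait(.4)
q=read_tool_pos();d=q[:2]-C;a=np.degrees(np.arctan2(d[1],d[0]));print(q,a,np.hypot(*d),read_contact_force(),read_finger_gap(),read_time_s())
for n,b in (("scene",(330,265)),("side",(250,150))):
    cv2.imwrite(f"pics/{n}4.png",cv2.resize(eyes.camera(n)[b[1]:b[1]+105,b[0]:b[0]+140,::-1],(800,600)))
```

```text
[0.52172375 0.25173928]
[0.50246867 0.29789184 0.10930737] 112.64614669874348 0.05000816976091446 [-11.77560249  -6.01071695  12.56536268] 0.24153603875767443 14.0
```

View pics/scene4.png

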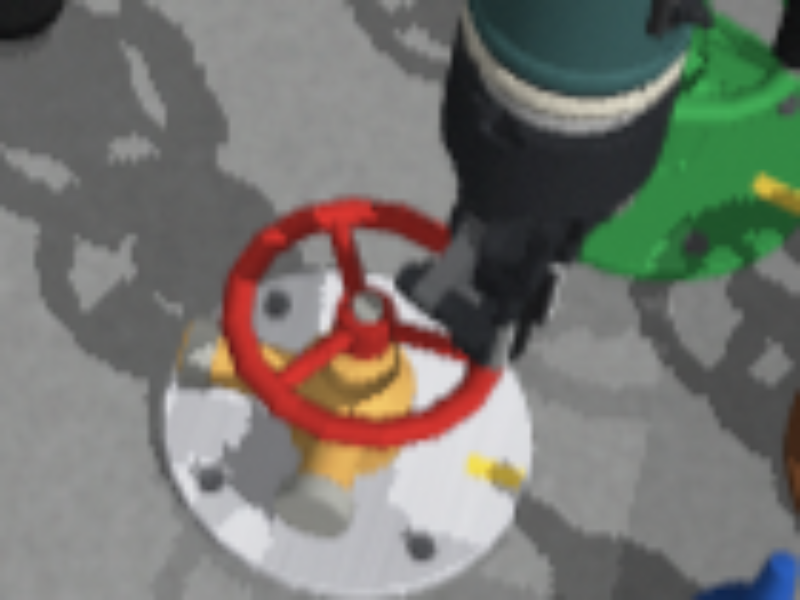

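View pics/side4.png

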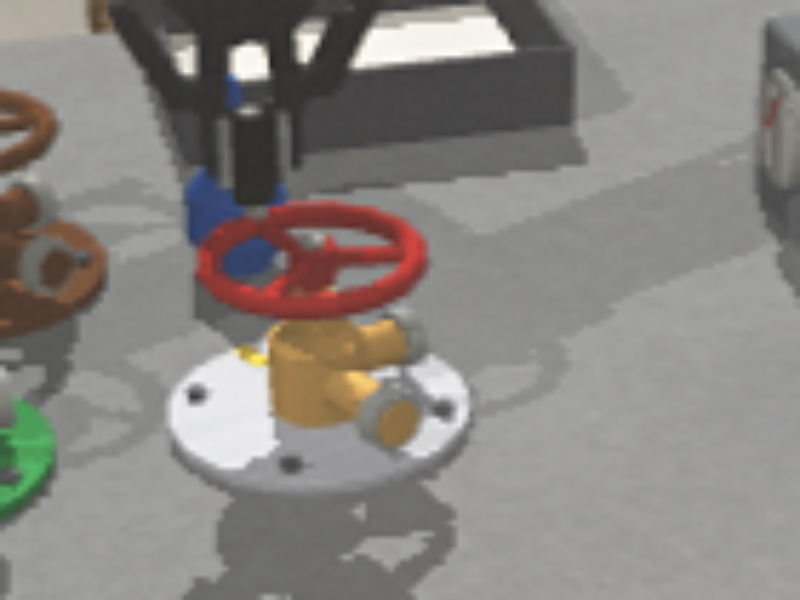

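Run:
```python
from h import *
C=np.array([.52172,.25174]);a0=np.radians(112.65);P=[];tot=0.;prev=a0
u=lambda a:np.array([np.cos(a),np.sin(a)])
N=24
for k in range(1,2*N+1):
    a=a0+k*2*np.pi/N
    manip.line_to([*(C+.05*u(a)),.109],rate=.1)
    q=read_tool_pos();f=read_contact_force();P.append(q)
    b=np.arctan2(*(q[:2]-C)[::-1]); dd=(b-prev+np.pi)%(2*np.pi)-np.pi; tot+=dd; prev=b
    if k%4==0: print(k*15,round(np.degrees(tot),1),f.round(1),"rad %.1f tan %.1f"%rt(f,a),round(read_finger_gap(),3),round(read_time_s(),1),flush=True)
    if np.hypot(*f[:2])>20: print("STOP",k,f);break
np.save("P2.npy",P);P=np.array(P);print(fitC(P,C))
```

```text
60 61.4 [-1.1 -0.6  7.1] rad 1.0 tan 0.8 0.24 15.3
120 121.1 [ 1.4 -0.6  5.7] rad -0.3 tan 1.5 0.243 16.4
180 180.6 [0.4 1.2 6.6] rad -0.9 tan 0.8 0.24 17.5
240 240.6 [0.2 1.3 5.5] rad 0.1 tan 1.3 0.243 18.7
300 301.2 [-0.2  0.8  7.1] rad 0.5 tan 0.7 0.239 19.8
360 361.5 [-1.  -1.1  7. ] rad -0.6 tan 1.4 0.239 20.9
420 421.6 [ 1.2 -1.2  6.8] rad -1.3 tan 1.1 0.241 22.1
480 480.3 [1.9 0.9 6.5] rad -1.9 tan 1.0 0.237 23.2
540 539.8 [1.5 0.2 7. ] rad 0.4 tan 1.4 0.244 24.3
600 600.3 [2.3 1.4 4.8] rad 2.1 tan 1.7 0.239 25.5
660 661.7 [-0.5  2.7  6.2] rad 1.9 tan 2.1 0.241 26.6
720 722.1 [-1.1 -1.7  6.7] rad -1.2 tan 1.6 0.243 27.7
[0.5217026  0.25169762]
```

Run:
```python
from h import *
C=np.array([.52172,.25174]);u=lambda a:np.array([np.cos(a),np.sin(a)])
manip.wait(.2)
ang=lambda:np.degrees(np.arctan2(*(read_tool_pos()[:2]-C)[::-1]))
cmd=112.65;print(ang())
for k in range(8):
    e=ang()-112.65
    if abs(e)<.3: break
    cmd-=.8*e
    manip.line_to([*(C+.05*u(np.radians(cmd))),.109],rate=.02); manip.wait(.15)
    print(round(cmd,2),round(ang()-112.65,2),read_contact_force().round(1))
manip.wait(.5);print(ang(),read_finger_gap(),read_time_s())
import cv2
for n,b in (("scene",(330,265)),("side",(250,150))):
    cv2.imwrite(f"pics/{n}5.png",cv2.resize(eyes.camera(n)[b[1]:b[1]+105,b[0]:b[0]+140,::-1],(800,600)))
for n in("scene","side"): cv2.imwrite(f"pics/{n}6.png",eyes.camera(n)[:,:,::-1])
```

```text
114.4773462062866
111.19 0.1 [-0.5 -0.9  7.9]
112.78433369070513 0.24008198496780822 28.8417
```

View pics/scene5.png

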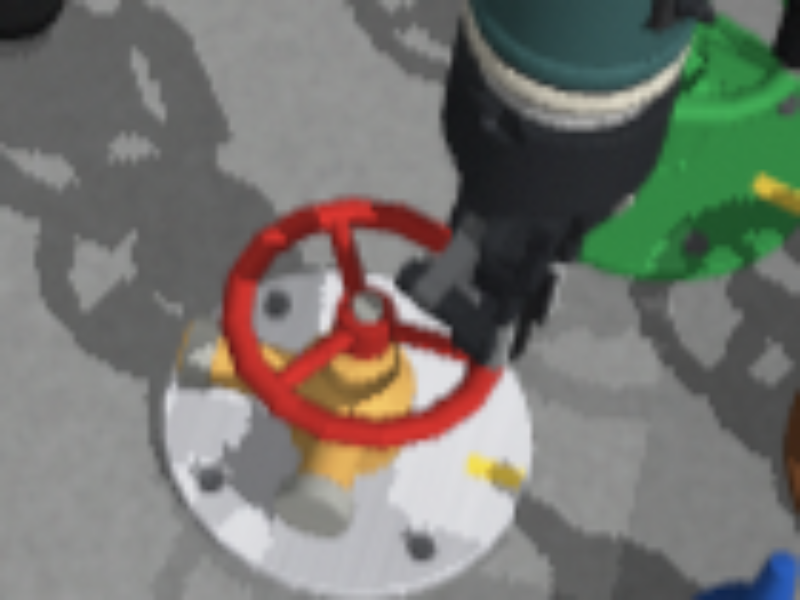

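View pics/side6.png

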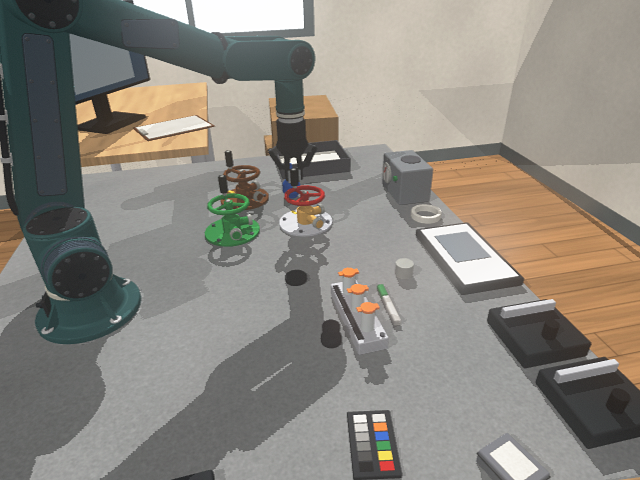

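The wheel looks the same as it did at the stop, with the handle in the gripper by the yellow mark (495,475 in the crop). The caps at (349,272), (358,289) and (368,307) are flat, and the other things haven't moved. I'm handing in now.

```bash
python3 -c "
from plant import *
manip.close_job()"
```

```text
the job is handed in; nothing more can be done
```

The job is done and handed in at about 29 s of the 64 s allowed, with the gripper still holding the crank handle.

- **Vent caps:** The middle cap was the open one. I pushed it over and pressed it flat with about 6.5 N. The last side picture shows all three caps shut.
- **Closing the valve:** I turned the red wheel clockwise about 175° to its stop. It held there against about 13 N, with the handle at 112.6°, close to the yellow mark at about 112.5°. I paused there for about 0.4 s.
- **Backing off:** I turned it back two full turns. The arm overshot by about 2°, so I brought it back. The last reading was about 720.1° from the stop, with about 1 N sideways on the handle.
- **Other things:** The last pictures show nothing else on the table moved.

One thing disagreed: my first estimate of the wheel's axis was about 1.3 mm off, which put up to 8.5 N of sideways force on the handle during the first arc. I corrected the axis from the arm's own positions, and the force stayed within about 3 N for the two turns back. The turn angle comes from the arm's position, not from a direct reading of the wheel.

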